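# Line up the hinge of a bench splash screen and hold it for the pin

### The arm

A 7-joint arm with a two-finger parallel gripper is mounted at the origin on the work surface. World frame = base frame: x ahead of the robot, y to its left, z up, the work surface at z = 0. Lengths are in m, angles in rad, forces in N, time in s.
With the tool pointing down it reaches from about 0.425 to 0.875 m from the base axis. Payload 8.4 kg.
Tool frame: the origin (TCP) lies between the finger pads; the fingertips stand arm.tips_ahead ahead of it and the grasp point (between the pads) lies 11 mm behind it (arm.tips_ahead is the distance from the TCP to the fingertips, in m); z points along the fingers, y is the line along which they close (so a half turn about z gives the same grasp; the last joint's range is limited). The gripper opens to 85 mm and grips with 20 to 120 N. Pads are 22 mm wide; open, the fingers measure 114 mm over their backs; the gripper's body (76 mm by 85 mm) begins 54 mm behind the grasp point. The pads swing forward as they close: fully open they stand 13 mm farther back than shut.
Start: joints at [-1.273, 0.333, 0.04, 1.465, -0.013, 1.343, -0.059], TCP at [0.251, 0.599, 0.239] pointing down, gripper open.
Joint ranges: [-2.58, 2.58], [-0.38, 2.09], [-1.3, 1.39], [0.25, 2.4], [-1.5, 4.64], [0.08, 2.09], [-2.65, 2.65]. Speed limits (rad/s): [2.22, 2.22, 2.79, 2.79, 3.14, 3.14, 3.14].

### API

Orientations are given as a rotation vector (axis times angle).
In Python, from plant import arm, viewer, job gives the robot as it stands.
- The arm moves only by the tool arm_command, never from a script. Its argument "series" is one flat list of numbers, 6 for each row, row after row: the shift along the world's x, y, z in units of 40 mm (1.0 is 40 mm), then the turn, a rotation vector about the world's x, y, z in units of 10 degrees (1.0 is 10 degrees). In form: [x, y, z, wx, wy, wz, x, y, z, wx, wy, wz, ...]. A call has 1 to 20 rows; each row shifts and turns the commanded pose from where the row before left it; what a row does not reach is not made up. A row lasts 1/8 s, in which the tool goes at most 62.5 mm and 10.7 degrees, less where a joint would pass 70% of its speed; a pose out of reach is approached as far as the arm can. A call is refused whole if a number of a shift passes 1 or a number of a turn 1, either way. A call with a gripper value outside its range is refused whole. "fingers" is the closure, from 0 (fully open) to 1 (shut), set as the call begins (left out, the last holds). The fingers move at their own pace and stop on an object; the grip force is fixed at half the most. Time passes only in rows, so rows that do not move let the fingers close. It gives the time, the measured TCP pose, the force, the opening and the grip force at its end, in the units of the state.
- arm.get_state(): the state, without advancing time (a new reading comes with each control period).
- viewer.read_camera(name): name is "scene" or "top"; returns a dict with "img" (420x560x3 uint8, red, green, blue), "mtx" (3x3 intrinsics, pixels), "D" ([k1, k2, p1, p2, k3] as OpenCV has them; the pictures are not rectified), "world_from_camera" (4x4, takes a point from camera to world coordinates). Camera axes: x right, y down, z forward; pixel columns grow to the right and rows downward; lengths in m; the calibration is good to about 2 mm. A picture is of the moment at which its call begins. There is no depth.
- job.hand_in(): hands the job in; it is judged then, once.
Trained networks look in a picture, given as the dict that the camera call returned (one of the last four; its "shot" number tells which), for a name from the list of things; names that differ only in an ending like _2 or _b are one class to them, and where a whole thing is asked for, a point or a joint stands for the part that bears it (a point fixed in the world has none). Each returns a list of dicts, best first, with "confidence" (0 to 1); they miss things now and then, are a little off and sometimes report something else, mostly with a low value. They report only what shows in the picture. A call takes as long as a camera call. They do not tell look-alikes from the thing itself.
- viewer.silhouettes(picture, label): "pixels" (420x560 bool, what is visible of it) and "location" ([column, row] in pixels, amid what is visible of it).
The state is a dict: "clock": time; "qpos": joint angles; "joint_velocities": joint speeds; "joint_torque": joint torques, N m; "ee_pos": TCP position; "tcp_rot": TCP orientation; "wrist_force": force on the tool from outside, world axes, zero at the start; "wrist_torque": the same for the moment, N m; "opening": finger opening in m; "gripper_force": force on a finger pad.
Only numpy, scipy, OpenCV 4.12 (cv2) and the standard library are available. Lean on these libraries where they do the work, as an engineer would, in place of code of your own. Each camera call takes 0.05 s, during which the arm holds its last target. There are 200 camera calls.

### The job

Get the hinge of the small splash screen ready for its pin: first push the orange guide sleeve fully down onto the brass spigot on top of the standing half and let go of it. Then take the loose teal leaf out of its white rack, bring its steel knuckle into the gap between the two fixed knuckles, upright and clear of both of them, and press it home into the white V rebate so that the holes line up for the pin. Finish while still holding the leaf there, lightly pressed in, with nothing but the gripper carrying it; leave everything else on the bench where it stands.

Things in the scene. Friction and masses are not known exactly. Their poses are not given: they have to be found in the camera images.
- sleeve_mid (a point): Centre (half-way up) of the loose guide sleeve: orange plastic tube, outer diameter 26 mm, bore 17 mm, 44 mm tall, open at both ends, about 40 g, upright on the bench; z is its axis, either end may go down. It stands with the jar and the collar in front of the robot; which of the three is where varies.
- spigot_base (a point): Foot of the brass spigot, on the hinge axis, 142 mm above the bench, on the flat top of the upper fixed knuckle (24 mm diameter), where the sleeve sits when home (its centre then 22 mm above this point). Spigot: 14 mm outer diameter, 18 mm tall, bevelled top. The post's flat top behind it is 2 mm higher than this point and begins 21 mm from the axis on the +x side.
- hinge_axis (a point): Point on the vertical hinge axis (z) of the standing half, midway in the gap between its two steel fixed knuckles, 100 mm above the bench; place and yaw vary. -x points out of the gap's open side, away from the post. Gap 52 mm high (26 mm above and below this point). Fixed knuckles: 24 mm diameter, 10 mm bore, 16 mm tall. A leaf knuckle at home in the V rebate has its centre here.
- leaf_grip (a point): Where to pinch the loose leaf: on the mid-plane of its panel, half-way along it, 62 mm above its lower edge and 28 mm below its top edge. The panel is a teal rigid plate, 100 mm long (x), 10 mm thick (y), 90 mm high (z); about 180 g in all. At the start it stands upright in the slot of the rack, lower edge 8 mm above the bench.
- leaf_knuckle (a point): Centre of the leaf's steel knuckle: upright tube, 22 mm outer diameter, 10 mm bore, 40 mm tall, 70 mm on the +x side of leaf_grip and 17 mm lower, joined to the panel by a strip 6 mm thick and 36 mm high. z along the bore, x from the panel towards the knuckle.
- leaf: The loose leaf as a whole; origin below leaf_grip, at the panel's lower edge; axes as for leaf_grip.
- sleeve: The orange guide sleeve as a whole; origin at the centre of its lower end.
- jamb: Standing half, fixed: grey base 10 mm thick, post, knuckles, teal panel behind the post. Origin on the hinge axis at bench level; axes as hinge_axis. Behind the gap, two rigid white walls form a V rebate open to -x, each 30 deg from x, mouth 34 mm wide, 7 mm on the -x side of the axis: a 22 mm knuckle pushed along +x until it touches both is centred on the axis. All is free on the -x side.
- rack: White rack, fixed to the bench (place and yaw vary; it and the standing half may change sides): base 120 x 100 x 8 mm, with two walls 84 mm long whose tops are 38 mm above the bench and whose slot, along its x axis, is 13 mm wide. Origin at the centre of its underside. The leaf's knuckle hangs out beyond the +x end of the walls.
- jar_mid (a point): Centre of a small amber jar, 34 mm diameter, 48 mm tall: to be left alone.
- collar_mid (a point): Centre of a black rubber collar lying flat, 38 mm diameter, 16 mm high: to be left alone.
- tipbox: Blue box, 120 x 85 x 70 mm, behind the small things: to be left alone. Origin at its underside.
- reagent: Glass bottle, 64 mm diameter, 150 mm tall, beside the blue box: to be left alone. Origin at its underside.
- driver: Screwdriver, 180 mm long, lying far to the right: to be left alone.
Mind the look-alikes: they are no part of the job. Of the things that look like the leaf, the smallest one is meant. What is shaped like the rack but pink is not meant.

How it is judged:
By the outcome, as a careful person would: the job done as asked, in the order asked, and still so for the second after the job is handed in, while the arm keeps its last pose, push and grip.
It also fails if it takes over 64 s, if anything falls off the work surface, if the arm or the gripper's body presses on something with over 40 N, if the wrist force passes 120 N, or if a joint passes its speed limit or range.

## Working session

There is one attempt and no reset: what is moved stays moved. The work goes in short steps, Python scripts to look and compute and a tool call to move; the robot and the scene stay as the last step left them, time stands still between calls to the robot, and variables do not carry over. Pictures are saved under pics/ and viewed, at most 10 in all, crops included, and the job is handed in when it is done.

Besides the shell and the picture viewer there is one more tool, called after "Request:" by a JSON object that holds its "name" and its "arguments". arm_command: Moves the arm, as the interface text tells. Its arguments: {"type":"object","properties":{"series":{"type":"array"},"fingers":{"type":"number"}},"required":["series"]}

```bash
mkdir -p pics; ls
cat > h.py <<'E'
import numpy as np, cv2
from plant import arm, viewer, job
def save(p,n): cv2.imwrite('pics/'+n,cv2.cvtColor(p['img'],cv2.COLOR_RGB2BGR))
E
python3 - <<'E'
from h import *
s=arm.get_state(); print(s, arm.tips_ahead)
ims=[]
for c in ['scene','top']:
    p=viewer.read_camera(c); save(p,c+'0.png'); print(c,p['mtx'].tolist(),np.round(p['D'],4),np.round(p['world_from_camera'],3).tolist())
    for l in ['sleeve','jamb','leaf','rack','jar_mid','collar_mid','tipbox','reagent','driver','leaf_knuckle','spigot_base']:
        try: print(l,[(np.round(d['location']).tolist(),round(d['confidence'],2),int(d['pixels'].sum())) for d in viewer.silhouettes(p,l)])
        except Exception as e: print(l,e)
E
```

```text
pics
{'clock': 0.0, 'qpos': array([-1.27321092,  0.33393874,  0.03985824,  1.46627683, -0.0134288 ,
        1.34327988, -0.05847512]), 'joint_velocities': array([ 1.20353823e-03, -7.14474616e-05,  1.52161354e-03,  3.82446926e-04,
        7.10500486e-04, -2.08266573e-03, -2.09422627e-04]), 'joint_torque': array([ 4.59018011e-04, -6.58583164e+01,  1.36547707e+00, -4.05543101e+01,
        1.66176556e-02,  1.28732159e-02, -1.64356720e-05]), 'ee_pos': array([0.25103348, 0.59909105, 0.2384003 ]), 'tcp_rot': array([-6.19115774e-01, -3.07973309e+00,  2.54232597e-03]), 'wrist_force': array([ 0.2722393 , -0.45159281, -0.03426062]), 'wrist_torque': array([-0.02562441, -0.01826186, -0.05253714]), 'gripper_force': 0.0, 'opening': 0.08577408544600476} 0.008
scene [[410.7227537231252, 0.0, 275.91065637157584], [0.0, 410.7227537231252, 210.4442629356812], [0.0, 0.0, 1.0]] [0.0112 0.     0.     0.     0.    ] [[-0.801, 0.438, -0.409, 1.103], [0.599, 0.58, -0.552, 0.79], [-0.005, -0.687, -0.727, 1.119], [0.0, 0.0, 0.0, 1.0]]
sleeve []
jamb [([202.0, 206.0], 0.72, 1568)]
leaf [([358.0, 235.0], 0.91, 13
[... 917 characters left out ...]
), ([215.0, 208.0], 0.59, 929), ([285.0, 214.0], 0.17, 15)]
jamb [([348.0, 168.0], 0.64, 1334)]
leaf [([212.0, 270.0], 0.93, 560), ([112.0, 273.0], 0.83, 964), ([212.0, 199.0], 0.7, 249)]
rack [([344.0, 276.0], 0.87, 1051), ([219.0, 206.0], 0.81, 833)]
jar_mid [([210.0, 197.0], 0.68, 269), ([266.0, 240.0], 0.39, 84)]
collar_mid [([289.0, 220.0], 0.44, 4)]
tipbox [([310.0, 157.0], 0.72, 1045), ([433.0, 217.0], 0.19, 206)]
reagent [([275.0, 151.0], 0.7, 356), ([213.0, 202.0], 0.56, 213)]
driver [([434.0, 216.0], 0.53, 170)]
leaf_knuckle [([209.0, 269.0], 0.77, 611), ([110.0, 278.0], 0.75, 1013), ([308.0, 243.0], 0.58, 59), ([212.0, 198.0], 0.57, 258)]
spigot_base [([346.0, 167.0], 0.86, 1370)]
```

Run:
```python
import cv2
a=cv2.imread('pics/scene0.png'); b=cv2.imread('pics/top0.png')
cv2.imwrite('pics/scene0c.png',cv2.resize(a[130:340,170:470],None,fx=2.6,fy=2.6,interpolation=cv2.INTER_CUBIC))
cv2.imwrite('pics/top0c.png',cv2.resize(b[110:310,90:450],None,fx=2.2,fy=2.2,interpolation=cv2.INTER_CUBIC))
```

```text
(no output)
```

View pics/scene0c.png

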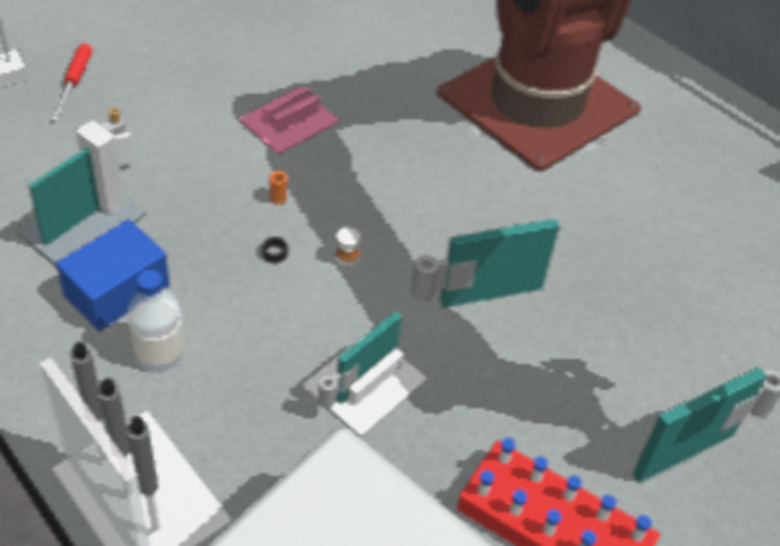

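View pics/top0c.png

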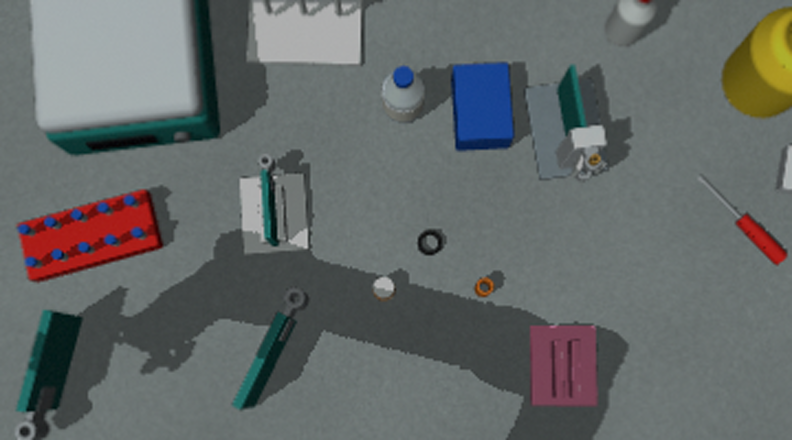

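The scene shows three teal leaves: full-image top px (212,203) standing in the white rack, (212,270) and (112,273). The first is the smallest and the only one in the white rack, so it is the one meant. The orange sleeve is at top px (310,240), and the pink rack at about (346,276) is a decoy. The jamb, with its brass spigot, is at top px (360,183). I'll crop these to confirm and measure them.

```bash
cat >> h.py <<'E'
from scipy.optimize import minimize, least_squares
def proj(p,X):
    T=np.linalg.inv(p['world_from_camera']); r,_=cv2.Rodrigues(T[:3,:3])
    return cv2.projectPoints(np.asarray(X,float).reshape(-1,3),r,T[:3,3],p['mtx'],np.asarray(p['D'],float))[0].reshape(-1,2)
def onplane(p,uv,z):
    n=cv2.undistortPoints(np.array([[uv]],float),p['mtx'],np.asarray(p['D'],float))[0,0]
    W=p['world_from_camera']; d=W[:3,:3]@np.r_[n,1]; o=W[:3,3]; return o+d*(z-o[2])/d[2]
def tri(ps,uvs,x0):
    return least_squares(lambda X:np.ravel([proj(p,X)[0]-u for p,u in zip(ps,uvs)]),x0)
def hsv(p): return cv2.cvtColor(p['img'],cv2.COLOR_RGB2HSV).astype(int)
def mask(p,c,r,lo,hi):   # colour mask within radius box r about c
    H=hsv(p); m=np.all((H>=lo)&(H<=hi),axis=2); k=np.zeros_like(m); c=np.round(c).astype(int)
    k[max(0,c[1]-r):c[1]+r+1,max(0,c[0]-r):c[0]+r+1]=1; m&=k
    n,l,s,_=cv2.connectedComponentsWithStats(m.astype(np.uint8))
    return (l==1+np.argmax(s[1:,4])) if n>1 else m
def hull(p,X,S=8):
    q=cv2.convexHull(proj(p,X).astype(np.float32)).reshape(-1,2); return q
def render(p,X):
    q=hull(p,X); im=np.zeros((420*4,560*4),np.uint8); cv2.fillConvexPoly(im,np.round((q+.5)*4*16-8).astype(np.int32),255,cv2.LINE_AA,4)
    return cv2.resize(im,(560,420),interpolation=cv2.INTER_AREA)/255.
def cyl(x,y,z0,z1,r):
    a=np.linspace(0,2*np.pi,40,endpoint=False); return np.array([[x+r*np.cos(t),y+r*np.sin(t),z] for z in(z0,z1) for t in a])
def box(x,y,yaw,x0,x1,hw,z0,z1):
    c,s=np.cos(yaw),np.sin(yaw); return np.array([[x+c*a-s*b,y+s*a+c*b,z] for a in(x0,x1) for b in(-hw,hw) for z in(z0,z1)])
def cen(m): v,u=np.nonzero(m); return np.array([u.mean(),v.mean()])
def hcen(p,X):
    q=hull(p,X); M=cv2.moments(q.reshape(-1,1,2)); return np.array([M['m10'],M['m01']])/M['m00']
def fitcyl(ps,ms,z0,z1,r,x0,free_z=False):
    f=lambda v:np.ravel([hcen(p,cyl(v[0],v[1],z0+(v[2] if free_z else 0),z1+(v[2] if free_z else 0),r))-cen(m) for p,m in zip(ps,ms)])
    return least_squares(f,x0,diff_step=1e-3)
E
python3 - <<'E'
from h import *
S=viewer.read_camera('scene');T=viewer.read_camera('top')
def c(p,u,v,r,k): 
    return cv2.resize(cv2.cvtColor(p['img'][v-r:v+r,u-r:u+r],cv2.COLOR_RGB2BGR),(k,k),interpolation=cv2.INTER_CUBIC)
cv2.imwrite('pics/c1.png',np.vstack([np.hstack([c(T,350,170,30,300),c(S,210,195,30,300)]),np.hstack([c(T,212,203,30,300),c(S,308,268,30,300)])])[:600])
for n,p,q in (('slv',T,(310,240)),('slv',S,(277,202)),('brass',T,(360,183)),('brass',S,(214,175)),('leaf',T,(212,203)),('leaf',S,(312,263))):
    H=hsv(p);print(n);print([H[q[1]+j,q[0]+i].tolist() for j in (-2,0,2) for i in (-2,0,2)])
m=[mask(p,q,8,(3,120,60),(16,255,255)) for p,q in((T,(310,240)),(S,(277,202)))]
print([x.sum() for x in m],[cen(x) for x in m])
r=fitcyl([T,S],m,0,.044,.013,[.3,-.03]);print('sleeve',r.x,r.fun, [render(p,cyl(*r.x,0,.044,.013)).sum() for p in(T,S)])
m=[mask(p,q,5,(10,90,60),(28,255,255)) for p,q in((T,(360,183)),(S,(214,175)))]
print([x.sum() for x in m],[cen(x) for x in m])
r=fitcyl([T,S],m,.142,.160,.007,[.4,-.2]);print('spigot',r.x,r.fun,[render(p,cyl(*r.x,.142,.16,.007)).sum() for p in(T,S)])
m=[mask(p,q,22,(78,80,30),(96,255,255)) for p,q in((T,(212,203)),(S,(312,263)))]
print([x.sum() for x in m])
B=lambda v:box(v[0],v[1],v[2],-.05,.05,.005,.038,.098)
L=lambda v:sum(((cv2.GaussianBlur(render(p,B(v)),(0,0),1)-cv2.GaussianBlur(x.astype(float),(0,0),1))**2).sum() for p,x in zip((T,S),m))
x0=onplane(T,cen(m[0]),.07);print(x0)
r=minimize(L,[x0[0],x0[1],.08],method='Nelder-Mead',options=dict(initial_simplex=[[x0[0],x0[1],.08],[x0[0]+.01,x0[1],.08],[x0[0],x0[1]+.01,.08],[x0[0],x0[1],.2]]));print('leaf',r.x,r.fun)
c_,s_=np.cos(r.x[2]),np.sin(r.x[2]);K=[r.x[0]+.07*c_,r.x[1]+.07*s_,.073];print('knuckle top px',proj(T,K),proj(S,K))
E
```

```text
slv
[[13, 227, 117], [12, 223, 79], [14, 220, 123], [90, 19, 67], [84, 18, 71], [13, 233, 82], [14, 209, 165], [15, 119, 79], [13, 214, 163]]
slv
[[11, 177, 167], [11, 178, 200], [11, 167, 166], [12, 174, 129], [12, 179, 148], [11, 162, 159], [12, 175, 130], [12, 178, 149], [10, 149, 163]]
brass
[[19, 87, 111], [20, 167, 93], [19, 139, 139], [20, 172, 89], [20, 152, 121], [20, 78, 102], [90, 4, 123], [24, 12, 110], [98, 11, 96]]
brass
[[18, 97, 171], [18, 132, 180], [25, 19, 159], [19, 43, 125], [18, 130, 133], [19, 24, 169], [30, 5, 161], [18, 44, 152], [23, 6, 179]]
leaf
[[88, 178, 106], [89, 227, 27], [89, 196, 26], [88, 174, 107], [86, 208, 38], [87, 206, 26], [88, 170, 105], [88, 189, 54], [87, 198, 27]]
leaf
[[87, 139, 152], [87, 139, 127], [88, 140, 100], [87, 134, 112], [87, 136, 101], [87, 139, 101], [87, 139, 101], [87, 135, 102], [87, 139, 101]]
[np.int64(47), np.int64(69)] [array([309.89361702, 240.06382979]), array([276.55072464, 201.44927536])]
sleeve [ 0.45589731 -0.07906814] [ 0.00230331 -0.1444432   0.1291877  -0.13932425] [np.float64(65.80392156862744), np.float64(89.61960784313726)]
[np.int64(18), np.int64(14)] [array([359.83333333, 182.        ]), array([213.71428571, 173.92857143])]
spigot [ 0.62748608 -0.22099896] [-0.01901001 -0.11724102  0.08907342 -0.13450071] [np.float64(26.235294117647058), np.float64(26.603921568627452)]
[np.int64(127), np.int64(261)]
[0.56135506 0.2470887  0.07      ]
leaf [0.55977356 0.24555021 0.13972009] 69.36573796769142
knuckle top px [[209.42725082 182.85541722]] [[297.00738302 276.43161872]]
```

View pics/c1.png

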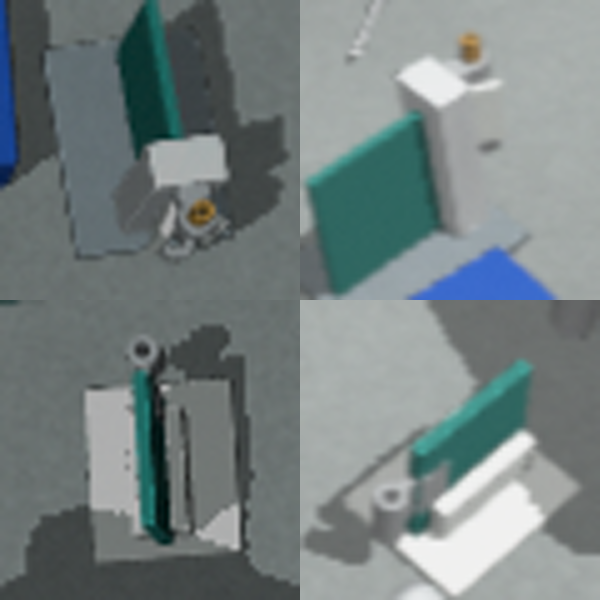

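Run:
```python
from h import *
S=viewer.read_camera('scene');T=viewer.read_camera('top')
def yaw(p,a,b,z):
    A,B=onplane(p,a,z),onplane(p,b,z); d=B-A; return np.round(np.degrees(np.arctan2(d[1],d[0])),1),A[:2].round(3),B[:2].round(3)
f=lambda x,y:(320+x/5,140+y/5); g=lambda x,y:(180+(x-300)/5,165+y/5)
print('base L',yaw(T,f(78,255),f(45,52),.01)); print('base low',yaw(T,f(150,248),f(78,255),.01))
for z in (.11,.13,.144): print('panel',z,yaw(T,f(183,135),f(157,5),z),yaw(S,g(420,117),g(308,185),z))
print('post',yaw(T,f(225,138),f(150,150),.144),yaw(T,f(228,180),f(152,185),.144),yaw(S,g(430,58),g(398,77),.144),yaw(S,g(468,85),g(436,105),.144))
m=[mask(p,q,22,(76,80,12),(98,255,255)) for p,q in((T,(212,203)),(S,(312,263)))]
print([x.sum() for x in m])
B=lambda v:box(v[0],v[1],v[2],-.05,.05,.005,.035,.098)
def L(v):
    K=np.array([v[0]+.07*np.cos(v[2]),v[1]+.07*np.sin(v[2]),.073])
    e=proj(T,K)[0]-(210.6,183.);e2=proj(S,K)[0]-(296.4,276.4)
    return 15*(e@e+e2@e2)+sum(((cv2.GaussianBlur(render(p,B(v)),(0,0),1)-cv2.GaussianBlur(x.astype(float),(0,0),1))**2).sum() for p,x in zip((T,S),m))
x0=[.56,.2455];r=minimize(L,[*x0,.1],method='Nelder-Mead',options=dict(initial_simplex=[[*x0,.1],[x0[0]+.01,x0[1],.1],[x0[0],x0[1]+.01,.1],[*x0,.2]]));print('leaf',r.x,np.degrees(r.x[2]),r.fun)
# rack front/rear edges yaw, walls top
h=lambda x,y:(182+x/5,173+(y-300)/5)
print('rack',yaw(T,h(97,560),h(85,390),.008),yaw(T,h(241,550),h(228,380),.008))
s=arm.get_state()
R,_=cv2.Rodrigues(s['tcp_rot']);print(R.round(3),s['clock'])
```

```text
base L (np.float64(9.2), array([ 0.627, -0.166]), array([ 0.771, -0.143]))
base low (np.float64(97.3), array([ 0.633, -0.216]), array([ 0.627, -0.166]))
panel 0.11 (np.float64(10.6), array([ 0.686, -0.219]), array([ 0.773, -0.203])) (np.float64(7.6), array([ 0.676, -0.217]), array([ 0.772, -0.205]))
panel 0.13 (np.float64(10.6), array([ 0.681, -0.216]), array([ 0.766, -0.199])) (np.float64(7.6), array([ 0.684, -0.197]), array([ 0.778, -0.185]))
panel 0.144 (np.float64(10.6), array([ 0.677, -0.213]), array([ 0.761, -0.197])) (np.float64(7.6), array([ 0.69 , -0.183]), array([ 0.783, -0.171]))
post (np.float64(101.0), array([ 0.676, -0.239]), array([ 0.666, -0.192])) (np.float64(95.5), array([ 0.649, -0.241]), array([ 0.644, -0.193])) (np.float64(7.7), array([ 0.654, -0.232]), array([ 0.682, -0.228])) (np.float64(8.6), array([ 0.647, -0.192]), array([ 0.675, -0.187]))
[np.int64(176), np.int64(261)]
leaf [0.5599104  0.24409486 0.12696868] 7.274769755388952 61.38864584126708
rack (np.float64(7.1), array([0.498, 0.285]), array([0.615, 0.299])) (np.float64(6.8), array([0.508, 0.189]), array([0.624, 0.202]))
[[-0.922  0.386 -0.   ]
 [ 0.386  0.922 -0.   ]
 [ 0.    -0.    -1.   ]] 1.4
```

Request:
{"name": "arm_command", "arguments": {"series": [0.7,-0.94,0.13,0,0,0.17,0.7,-0.94,0.13,0,0,0.17,0.7,-0.94,0.13,0,0,0.17,0.7,-0.94,0.13,0,0,0.17,0.7,-0.94,0.13,0,0,0.17,0.7,-0.94,0.13,0,0,0.17,0.7,-0.94,0.13,0,0,0.17,0.7,-0.94,0.13,0,0,0.17,-0.05,-0.94,0,0,0,0.17,-0.05,-0.94,0,0,0,0.17,-0.05,-0.94,0,0,0,0.17,-0.05,-0.94,0,0,0,0.17,-0.05,-0.94,0,0,0,0.17,-0.05,-0.94,0,0,0,0.17,-0.05,-0.94,0,0,0,0.17,-0.05,-0.94,0,0,0,0.17,-0.05,-0.94,0,0,0,0.17,-0.05,-0.94,0,0,0,0.17], "fingers": 0}}

```text
clock: 3.65
ee_pos: [0.455, -0.0786, 0.2811]
tcp_rot: [-0.217, 3.133, 0.0]
wrist_force: [0.4, 0.4, 0.5]
opening: 0.0856
gripper_force: 0.0
```

Request:
{"name": "arm_command", "arguments": {"series": [0.02,0,-0.82,0,0,0,0,0,-0.82,0,0,0,0,0,-0.82,0,0,0,0,0,-0.82,0,0,0,0,0,-0.82,0,0,0,0,0,-0.82,0,0,0,0,0,-0.82,0,0,0,0,0,-0.82,0,0,0]}}

```text
clock: 4.65
ee_pos: [0.4563, -0.0773, 0.0177]
tcp_rot: [-0.216, 3.133, -0.0]
wrist_force: [0.0, 0.9, -0.2]
opening: 0.0855
gripper_force: 0.0
```

Request:
{"name": "arm_command", "arguments": {"series": [0,0,0,0,0,0,0,0,0,0,0,0,0,0,0,0,0,0,0,0,0,0,0,0,0,0,0,0,0,0,0,0,0,0,0,0], "fingers": 1}}

```text
clock: 5.4
ee_pos: [0.4571, -0.0772, 0.02]
tcp_rot: [-0.215, 3.132, 0.001]
wrist_force: [-2.1, 0.2, 8.9]
opening: 0.0245
gripper_force: 58.3
```

Request:
{"name": "arm_command", "arguments": {"series": [0,0,0.9,0,0,0,0,0,0.9,0,0,0,0,0,0.9,0,0,0,0,0,0.9,0,0,0,0,0,0.9,0,0,0,0.71,-0.6,0,0,0,0,0.71,-0.6,0,0,0,0,0.71,-0.6,0,0,0,0,0.71,-0.6,0,0,0,0,0.71,-0.6,0,0,0,0,0.71,-0.6,0,0,0,0,0,0,0,0,0,0,0,0,0,0,0,0]}}

```text
clock: 7.02
ee_pos: [0.626, -0.2212, 0.1988]
tcp_rot: [0.215, -3.134, -0.0]
wrist_force: [-0.4, 0.8, -0.5]
opening: 0.0245
gripper_force: 59.1
```

Run:
```python
from h import *
S=viewer.read_camera('scene');T=viewer.read_camera('top')
def c(p,u,v,r,k): 
    return cv2.resize(cv2.cvtColor(p['img'][v-r:v+r,u-r:u+r],cv2.COLOR_RGB2BGR),(k,k),interpolation=cv2.INTER_CUBIC)
cv2.imwrite('pics/c2.png',np.hstack([c(T,360,175,30,390),c(S,214,170,30,390)]))
s=arm.get_state();print(s['ee_pos'],s['wrist_force'],s['opening'])
for p in (T,S):
    q=proj(p,s['ee_pos']+[0,0,.0])[0]; m=mask(p,q,14,(3,120,40),(16,255,255)); print(q,m.sum(),cen(m))
```

```text
[ 0.62602284 -0.22047724  0.1990181 ] [ 0.07324448  0.28236761 -0.13169273] 0.02491733187646602
[362.86471611 178.69284717] 731 [364.59097127 180.14090287]
[212.65276445 163.28039814] 36 [210.25       162.52777778]
```

View pics/c2.png

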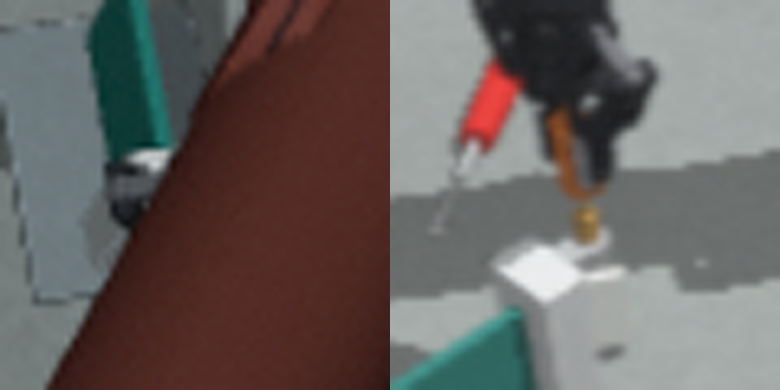

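Run:
```python
from h import *
S=viewer.read_camera('scene'); s=arm.get_state(); e=s['ee_pos']; print(e)
H=hsv(S); ref=cv2.imread('pics/scene0.png')
for n,ch in (('hue',0),('sat',1),('val',2)):
    print(n); print(H[160:182,204:222,ch])
for nm,x in (('tcp',e),('tcp-1',e-[.001,0,0])):
    q=proj(S,cyl(x[0],x[1],e[2]-.020,e[2]-.020,.013)); print(nm,q.min(0),q.max(0))
q=proj(S,cyl(.6275,-.221,.142,.16,.007)); print('spig',q.min(0),q.max(0))
print('du,dv per mm x,y', (proj(S,e+[.01,0,-.02])-proj(S,e-[0,0,.02]))/10,(proj(S,e+[0,.01,-.02])-proj(S,e-[0,0,.02]))/10)
```

```text
[ 0.62609778 -0.22044906  0.199078  ]
hue
[[ 84  84  83  60  10  12  12  11   8 150 105 110  98 135 120  90  83  78]
 [ 80  80  90  90   7  11  12  11   9 150 110 110 100  90 100  84  80  77]
 [ 75  77  84  90   8  11  11  11   8 120 113  90 120 105  90  80  80  75]
 [ 75  75  78  83   6  11  12  10   7 150 105 120 120 110  90  84  77  77]
 [ 75  75  75  78   0  10  11  11   8 150 120 110 113 100  90  80  80  80]
 [ 80  80  78  75  75  14  12  11   9   0 105 113 110 105  90  83  80  80]
 [ 84  84  78  75  68  16  11  11  10  10 120 120 120 120 100  83  75  84]
 [ 75  83  75  80  68  15  11  11  11   9 135 128   8   0  80  75  75  78]
 [ 83  80  75  80  83  23  11  11  11   6   6   3  11  19  75  83  80  83]
 [ 83  90  90  80  90  50  12  11  11  11  11  11  11  17  70  83  83  80]
 [ 83  83  83  90  78  75  20  13  12  12  13  14  17  75  80  83  80  80]
 [ 75  75  75  75  80  80  75  38  18  19  19  21  45  70  70  83  80  80]
 [ 83  75  75  72  75  83  70  27  18  18  18  18  21  60  80  75  80  80]
 [ 80  75  75  75  75  80  70  21  17  18  18  18  20  70  80  83  90  80]
 [ 83  8
[... 3456 characters left out ...]
9 128 124 114 112 113 125 133 123 121 133 148 171 157 122 111 110 110]
 [148 157 162 155 135 139 174 187 160 140 151 169 177 153 119 111 110 110]
 [162 179 219 229 203 187 198 200 196 189 184 177 156 133 118 112 111 109]
 [184 219 233 235 233 225 215 204 193 176 149 135 133 127 118 113 113 112]
 [232 234 236 236 236 235 231 214 173 142 130 129 134 137 137 131 120 113]
 [235 236 236 236 236 237 236 234 216 170 153 161 180 190 204 194 153 130]]
tcp [209.57157184 165.26664787] [217.03304163 170.14066249]
tcp-1 [209.81983942 165.15502579] [217.27864104 170.02624938]
spig [211.51839518 170.57817626] [216.06392173 177.02436555]
du,dv per mm x,y [[-0.24771229  0.11335854]] [[0.14792257 0.15015407]]
```

Request:
{"name": "arm_command", "arguments": {"series": [0.045,-0.012,0,0,0,0,0,0,-0.2,0,0,0,0,0,-0.2,0,0,0,0,0,-0.05,0,0,0,0,0,-0.05,0,0,0,0,0,-0.05,0,0,0,0,0,0,0,0,0]}}

```text
clock: 8.05
ee_pos: [0.6282, -0.2219, 0.1765]
tcp_rot: [0.215, -3.134, 0.0]
wrist_force: [0.5, 0.1, -0.3]
opening: 0.0242
gripper_force: 59.1
```

Request:
{"name": "arm_command", "arguments": {"series": [0,0,-0.07,0,0,0,0,0,-0.07,0,0,0,0,0,-0.07,0,0,0,0,0,0,0,0,0]}}

```text
clock: 8.55
ee_pos: [0.6281, -0.2217, 0.1678]
tcp_rot: [0.215, -3.134, -0.0]
wrist_force: [-0.7, 0.3, 0.5]
opening: 0.0247
gripper_force: 59.1
```

Request:
{"name": "arm_command", "arguments": {"series": [0,0,-0.06,0,0,0,0,0,-0.05,0,0,0,0,0,-0.05,0,0,0,0,0,0,0,0,0]}}

```text
clock: 9.05
ee_pos: [0.6283, -0.2218, 0.1621]
tcp_rot: [-0.215, 3.134, 0.0]
wrist_force: [-2.3, 0.9, 4.2]
opening: 0.0241
gripper_force: 59.4
```

Request:
{"name": "arm_command", "arguments": {"series": [0,0,-0.04,0,0,0,0,0,0,0,0,0]}}

```text
clock: 9.3
ee_pos: [0.6284, -0.2219, 0.162]
tcp_rot: [-0.215, 3.133, 0.001]
wrist_force: [-7.1, 4.1, 14.9]
opening: 0.0245
gripper_force: 60.7
```

Request:
{"name": "arm_command", "arguments": {"series": [0,0,0,0,0,0,0,0,0,0,0,0,0,0,0,0,0,0,0,0,0,0,0,0], "fingers": 0}}

```text
clock: 9.8
ee_pos: [0.6281, -0.2218, 0.1599]
tcp_rot: [0.215, -3.134, 0.0]
wrist_force: [0.7, 0.0, 0.5]
opening: 0.0855
gripper_force: 0.0
```

Request:
{"name": "arm_command", "arguments": {"series": [0,0,0.5,0,0,0,0,0,0.95,0,0,0,0,0,0.95,0,0,0,0,0,0.95,0,0,0,0,0,0.4,0,0,0,-0.14,0.97,0,0,0,0,-0.14,0.97,0,0,0,0,-0.14,0.97,0,0,0,0,-0.14,0.97,0,0,0,0,-0.14,0.97,0,0,0,0,-0.14,0.97,0,0,0,0,-0.14,0.97,0,0,0,0,-0.14,0.97,0,0,0,0,-0.14,0.97,0,0,0,0,-0.14,0.97,0,0,0,0,-0.14,0.97,0,0,0,0,-0.14,0.97,0,0,0,-0.07]}}

```text
clock: 11.92
ee_pos: [0.5606, 0.2448, 0.3102]
tcp_rot: [0.196, -3.135, 0.0]
wrist_force: [1.1, -0.2, 0.5]
opening: 0.0852
gripper_force: 0.0
```

Run:
```python
from h import *
S=viewer.read_camera('scene');T=viewer.read_camera('top')
s=arm.get_state();print(s['ee_pos'],s['clock'])
def c(p,u,v,r,k): 
    return cv2.resize(cv2.cvtColor(p['img'][v-r:v+r,u-r:u+r],cv2.COLOR_RGB2BGR),(k,k),interpolation=cv2.INTER_CUBIC)
cv2.imwrite('pics/c3.png',np.hstack([c(T,360,175,25,260),c(S,214,175,25,260),c(S,305,260,35,260)]))
q=[proj(p,(.628,-.2215,.164))[0] for p in(T,S)]
m=[mask(p,x,9,(3,120,40),(16,255,255)) for p,x in zip((T,S),q)];print([x.sum() for x in m],[render(p,cyl(.628,-.2215,.142,.186,.013)).sum() for p in(T,S)])
r=fitcyl([T,S],m,.142,.186,.013,[.628,-.2215,0],True);print(r.x,r.fun)
```

```text
[0.5590773  0.24941597 0.30929644] 12.025
[np.int64(81), np.int64(76)] [np.float64(97.46666666666667), np.float64(105.93333333333334)]
[ 0.62716666 -0.2220137  -0.00098855] [ 0.08621062 -0.09883163  0.14485245  0.03897594]
```

View pics/c3.png

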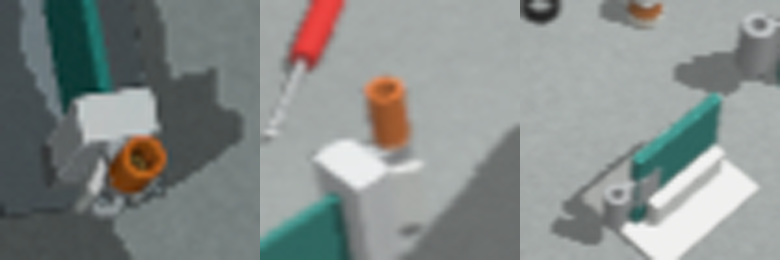

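Request:
{"name": "arm_command", "arguments": {"series": [0,0,0,0,0,0,0,0,0,0,0,0]}}

```text
clock: 12.28
ee_pos: [0.5614, 0.2422, 0.3103]
tcp_rot: [-0.193, 3.135, -0.001]
wrist_force: [0.0, 0.3, -0.6]
opening: 0.0857
gripper_force: 0.0
```

Request:
{"name": "arm_command", "arguments": {"series": [-0.035,0.045,-0.9,0,0,0,0,0,-0.9,0,0,0,0,0,-0.9,0,0,0,0,0,-0.9,0,0,0,0,0,-0.9,0,0,0,0,0,-0.9,0,0,0,0,0,-0.5,0,0,0,0,0,-0.37,0,0,0,0,0,0,0,0,0]}}

```text
clock: 13.4
ee_pos: [0.5595, 0.2452, 0.059]
tcp_rot: [0.196, -3.135, 0.001]
wrist_force: [-0.4, -0.1, 0.9]
opening: 0.0854
gripper_force: 0.0
```

Request:
{"name": "arm_command", "arguments": {"series": [0,0,0,0,0,0,0,0,0,0,0,0,0,0,0,0,0,0,0,0,0,0,0,0,0,0,0,0,0,0,0,0,0,0,0,0], "fingers": 1}}

```text
clock: 14.15
ee_pos: [0.5598, 0.2454, 0.0595]
tcp_rot: [-0.196, 3.135, -0.0]
wrist_force: [-0.8, -1.9, 3.2]
opening: 0.0091
gripper_force: 59.0
```

Request:
{"name": "arm_command", "arguments": {"series": [0,0,0.3,0,0,0,0,0,0.8,0,0,0,0,0,0.9,0,0,0,0,0,0.9,0,0,0,0,0,0.9,0,0,0,-0.12,-0.7,0,0,0,0.12,-0.12,-0.9,0,0,0,0,-0.12,-0.95,0,0,0,0,-0.12,-0.95,0,0,0,0,-0.12,-0.95,0,0,0,0,-0.12,-0.95,0,0,0,0,-0.12,-0.95,0,0,0,0,-0.12,-0.95,0,0,0,0,-0.12,-0.95,0,0,0,0,-0.12,-0.95,0,0,0,0,-0.12,-0.95,0,0,0,0,-0.12,-0.95,0,0,0,0,-0.09,-0.7,0,0,0,0,0,-0.34,0,0,0,0]}}

```text
clock: 16.52
ee_pos: [0.4979, -0.2415, 0.2118]
tcp_rot: [-0.226, 3.133, -0.0]
wrist_force: [0.6, 0.5, -0.8]
opening: 0.0092
gripper_force: 58.5
```

Request:
{"name": "arm_command", "arguments": {"series": [0,0,-0.6,0,0,0,0,0,-0.9,0,0,0,0,0,-0.8,0,0,0,0,0,-0.33,0,0,0,0,0,0,0,0,0,0,0,0,0,0,0]}}

```text
clock: 17.27
ee_pos: [0.4993, -0.2402, 0.1074]
tcp_rot: [-0.229, 3.132, -0.001]
wrist_force: [-0.9, -0.9, -1.6]
opening: 0.0095
gripper_force: 58.5
```

Run:
```python
from h import *
S=viewer.read_camera('scene');T=viewer.read_camera('top')
s=arm.get_state();print(s['ee_pos'],s['tcp_rot'],s['clock'])
def c(p,u,v,r,k): 
    return cv2.resize(cv2.cvtColor(p['img'][v-r:v+r,u-r:u+r],cv2.COLOR_RGB2BGR),(k,k),interpolation=cv2.INTER_CUBIC)
cv2.imwrite('pics/c4.png',np.hstack([c(T,360,185,32,390),c(S,225,180,32,390)]))
e=s['ee_pos'];yaw=np.radians(8.3);d=np.array([np.cos(yaw),np.sin(yaw),0])
K=e+.07*d+[0,0,.011-.017];print('knuckle',K,'top px',proj(T,K+[0,0,.02]),proj(S,K+[0,0,.02]), 'bottom S',proj(S,K-[0,0,.02]))
H=np.array([.6275,-.2215,.1]);print('hinge',[proj(S,H+[0,0,z]) for z in(.026,0,-.026)])
n=np.array([-d[1],d[0],0]);v=H-K;print('to go along, lateral, up',v@d,v@n,v[2])
```

```text
[ 0.49917985 -0.24020131  0.10729417] [-2.29126857e-01  3.13131863e+00 -5.78217192e-04] 17.375
knuckle [ 0.56844666 -0.23009637  0.10129417] top px [[360.91998873 202.44149074]] [[227.345152   172.11748928]] bottom S [[228.31811814 180.19183797]]
hinge [array([[214.53161293, 178.96738975]]), array([[215.34436478, 184.27840839]]), array([[216.13655047, 189.4563931 ]])]
to go along, lateral, up 0.05967574284691488 -1.83834280788036e-05 -0.0012941692904055446
```

View pics/c4.png

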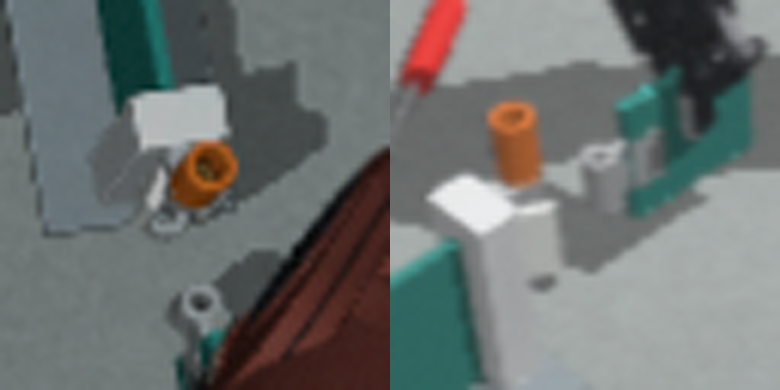

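Request:
{"name": "arm_command", "arguments": {"series": [0.2,0.029,-0.02,0,0,0,0.25,0.036,0,0,0,0,0.25,0.036,0,0,0,0,0.25,0.036,0,0,0,0,0.2,0.029,0,0,0,0,0.1,0.014,0,0,0,0,0,0,0,0,0,0,0,0,0,0,0,0]}}

```text
clock: 18.38
ee_pos: [0.5481, -0.233, 0.1053]
tcp_rot: [0.228, -3.133, 0.0]
wrist_force: [0.8, 0.6, -0.5]
opening: 0.0096
gripper_force: 58.5
```

Request:
{"name": "arm_command", "arguments": {"series": [0.06,0.009,0,0,0,0,0.06,0.009,0,0,0,0,0.06,0.009,0,0,0,0,0,0,0,0,0,0]}}

```text
clock: 18.88
ee_pos: [0.5552, -0.2318, 0.1053]
tcp_rot: [0.229, -3.132, -0.0]
wrist_force: [-2.7, 0.8, 1.5]
opening: 0.0089
gripper_force: 58.8
```

Request:
{"name": "arm_command", "arguments": {"series": [0.04,0.006,0,0,0,0,0,0,0,0,0,0,0,0,0,0,0,0]}}

```text
clock: 19.25
ee_pos: [0.5554, -0.2318, 0.1051]
tcp_rot: [0.227, -3.13, -0.002]
wrist_force: [-9.8, 1.3, 4.8]
opening: 0.0095
gripper_force: 59.5
```

Request:
{"name": "arm_command", "arguments": {"series": [-0.01,0.02,0.01,0,0,0,0,0,0,0,0,0]}}

```text
clock: 19.5
ee_pos: [0.5553, -0.2315, 0.1053]
tcp_rot: [0.227, -3.131, 0.0]
wrist_force: [-5.9, -1.7, -1.3]
opening: 0.0089
gripper_force: 58.5
```

Run:
```python
from h import *
S=viewer.read_camera('scene');T=viewer.read_camera('top')
s=arm.get_state();print(s['ee_pos'],s['tcp_rot'],s['clock'],s['wrist_force'],s['wrist_torque'])
def c(p,u,v,r,k): 
    return cv2.resize(cv2.cvtColor(p['img'][v-r:v+r,u-r:u+r],cv2.COLOR_RGB2BGR),(k,k),interpolation=cv2.INTER_CUBIC)
cv2.imwrite('pics/c5.png',np.hstack([c(T,360,185,25,390),c(S,222,183,25,390)]))
e=s['ee_pos']; yaw=np.radians(8.35);d=np.array([np.cos(yaw),np.sin(yaw),0]);G=e+[0,0,.011]
for nm,a,z in(('top far',-.05,.028),('top near',.05,.028),('bot near',.05,-.062),('bot far',-.05,-.062)): print(nm,proj(S,G+a*d+[0,0,z]).round(1),proj(T,G+a*d+[0,0,z]).round(1))
```

```text
[ 0.55536736 -0.23149071  0.1053    ] [ 2.26888931e-01 -3.13109857e+00  2.78767023e-04] 19.6 [-6.45711322 -2.16937693  0.22223967] [-0.34131171  1.2218528  -0.05691744]
top far [[239.9 159.4]] [[365.4 221.2]]
top near [[219.  172.2]] [[360.5 189.5]]
bot near [[221.6 190.3]] [[354.9 195.3]]
bot far [[241.5 177.6]] [[359.5 225. ]]
```

View pics/c5.png

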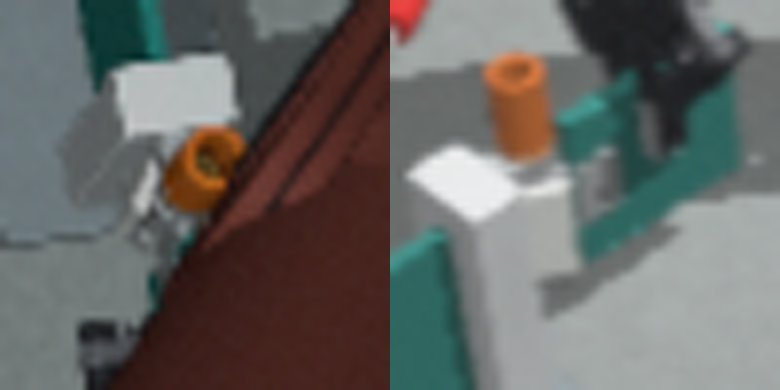

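Request:
{"name": "arm_command", "arguments": {"series": [-0.1,-0.014,0,0,0,0,-0.004,0.025,0,0,0,0,0.05,0.007,0,0,0,0,0.05,0.007,0,0,0,0,0,0,0,0,0,0,0,0,0,0,0,0]}}

```text
clock: 20.35
ee_pos: [0.5553, -0.2312, 0.1055]
tcp_rot: [0.226, -3.131, 0.002]
wrist_force: [-5.9, -5.1, -0.6]
opening: 0.0096
gripper_force: 59.0
```

Request:
{"name": "arm_command", "arguments": {"series": [-0.1,-0.014,0,0,0,0,0.008,-0.05,0,0,0,0,0.05,0.007,0,0,0,0,0.05,0.007,0,0,0,0,0,0,0,0,0,0,0,0,0,0,0,0]}}

```text
clock: 21.1
ee_pos: [0.5554, -0.2318, 0.1055]
tcp_rot: [0.228, -3.13, -0.002]
wrist_force: [-9.2, 0.5, 4.5]
opening: 0.0088
gripper_force: 59.7
```

Request:
{"name": "arm_command", "arguments": {"series": [-0.1,-0.014,0,0,0,0,-0.002,0.015,0.025,0,0,0,0.04,0.006,0,0,0,0,0.04,0.005,0,0,0,0,0,0,0,0,0,0,0,0,0,0,0,0,0,0,0,0,0,0]}}

```text
clock: 21.98
ee_pos: [0.5552, -0.2316, 0.1066]
tcp_rot: [0.228, -3.132, -0.0]
wrist_force: [-6.4, -1.6, 1.4]
opening: 0.009
gripper_force: 59.2
```

Run:
```python
from h import *
S=viewer.read_camera('scene')
s=arm.get_state();print(s['ee_pos'],s['tcp_rot'],s['clock'],s['wrist_force'],s['opening'])
cv2.imwrite('pics/c6.png',cv2.resize(cv2.cvtColor(S['img'][150:215,185:255],cv2.COLOR_RGB2BGR),None,fx=8,fy=8,interpolation=cv2.INTER_CUBIC))
```

```text
[ 0.55528305 -0.2316065   0.10661949] [ 2.27936093e-01 -3.13175514e+00 -1.94553576e-04] 22.025 [-5.28782664 -1.06791209  2.10002518] 0.009442074872968808
```

View pics/c6.png

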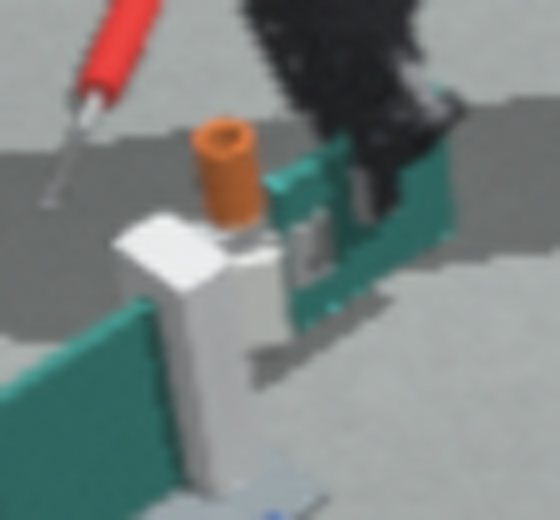

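The picture shows the sleeve home on the spigot at crop px (230,175). The leaf is upright in the gripper with its knuckle inside the rebate at about (270,265). It touches both walls and is pressed in with about 5.5 N, so I'm handing in.

```bash
python3 -c "
from h import *
print(job.hand_in())"
```

```text
the job is handed in; nothing more can be done
None
```

The job is handed in: the sleeve is fully down on the spigot and released. The leaf's knuckle sits upright in the V rebate, touching both walls, and the gripper alone holds it there with about 5–6 N of push. No verdict was returned.

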